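# Move the fossils to the display rack in reverse order

## Task

Move the four fossils from the brown wooden drying rack into the four bays of the white display rack, one to a bay, in reverse order: the fossil next to the red post of the drying rack goes into the white bay farthest from the white rack's red post, the second into the second farthest, and so on, so that the one farthest from the red post ends up next to the white rack's red post. They are brittle: set each one down rather than dropping it, right way up and flat, in the middle of its bay, and let go.

Things in the scene. Friction and masses are not known exactly. Their poses are not given: they have to be found in the camera images.
- drying_rack: Brown wooden drying rack, a fossil in each bay at the start. Fixed. Origin mid-row, under; x across (board 90 mm), y along, yaw under 0.12. Floor 14 mm up; bay centres y = +112.5, +37.5, -37.5, -112.5 mm (round cork spots), 4 mm high ribs between. Red post, 30 mm tall, at y = +158 mm (robot's left). Ledge 6 mm high on the robot's side, to x = -68 mm. Loose glue jar, 38 mm tall, at y = -188 mm.
- white_rack: White display rack, empty; behind or in front of the other. Fixed. Origin mid-row, under; x across (board 90 mm), y along, yaw under 0.12. Floor 14 mm up; bay centres y = +112.5, +37.5, -37.5, -112.5 mm (round grey spots), 4 mm high ribs between. Red post, 30 mm tall, at y = +158 mm (robot's left). Ledge 6 mm high on the robot's side, to x = -68 mm. Loose stone chip, 20 mm tall, at y = -188 mm.
- grey_ammonite: Dark grey coiled ammonite, a round disc 54 mm in diameter and 20 mm thick, lying flat, about 70 g. Origin at the centre of its underside, z up, any yaw.
- rust_ammonite: Small rust-orange coiled ammonite, a round disc 40 mm in diameter and 18 mm thick, lying flat, about 70 g. Origin at the centre of its underside, z up, any yaw.
- trilobite: Black trilobite, an oval 58 mm long (its y axis, head at +y) and 36 mm wide (its x axis), 15 mm thick with straight sides, lying flat, about 50 g. Origin at the centre of its underside, z up; at the start its length lies along the row to within 0.3 rad.
- sea_urchin: Cream domed sea urchin with a brown five-rayed star, 48 mm in diameter, 27 mm high, its sides upright from 4 to 15 mm above its flat underside, about 60 g. Origin at the centre of its underside, z up, any yaw.
- tag_red: Red tag, 18 x 40 x 4 mm, fixed to the drying rack's front ledge 56 mm in front (-x) of the centre of the bay where the grey ammonite lies at the start; same yaw as the rack, origin at the centre of its underside. It stays there as the record of where the grey ammonite came from.
- tag_yellow: Yellow tag, 18 x 40 x 4 mm, fixed to the drying rack's front ledge 56 mm in front (-x) of the centre of the bay where the rust ammonite lies at the start; same yaw as the rack, origin at the centre of its underside. It stays there as the record of where the rust ammonite came from.
- tag_green: Green tag, 18 x 40 x 4 mm, fixed to the drying rack's front ledge 56 mm in front (-x) of the centre of the bay where the trilobite lies at the start; same yaw as the rack, origin at the centre of its underside. It stays there as the record of where the trilobite came from.
- tag_blue: Blue tag, 18 x 40 x 4 mm, fixed to the drying rack's front ledge 56 mm in front (-x) of the centre of the bay where the sea urchin lies at the start; same yaw as the rack, origin at the centre of its underside. It stays there as the record of where the sea urchin came from.
Mind the look-alikes: they are no part of the job. What is shaped like the grey_ammonite but blue or turquoise is not meant.

How it is judged:
At the end, for the whole second after the job is handed in: Each fossil lies in the white-rack bay that mirrors the drying-rack bay it came from (bay at +y there, bay at -y here), its centre within 12 mm along the row and 15 mm across it of the bay's centre, its underside within 5 mm of the bay floor, tilted less than 0.2 rad, released and at rest (((y of tag_red in the frame of drying_rack between 0.0925 and 0.1325 m and y of grey_ammonite in the frame of white_rack between -0.1245 and -0.1005 m) or (y of tag_red in the frame of drying_rack between 0.0175 and 0.0575 m and y of grey_ammonite in the frame of white_rack between -0.0495 and -0.0255 m) or (y of tag_red in the frame of drying_rack between -0.0575 and -0.0175 m and y of grey_ammonite in the frame of white_rack between 0.0255 and 0.0495 m) or (y of tag_red in the frame of drying_rack between -0.1325 and -0.0925 m and y of grey_ammonite in the frame of white_rack between 0.1005 and 0.1245 m)) and x of grey_ammonite in the frame of white_rack between -0.015 and 0.015 m and z of grey_ammonite in the frame of white_rack between 0.009 and 0.019 m and angle between each of grey_ammonite, rust_ammonite, trilobite, sea_urchin's own z axis and vertical below 0.2 rad and linear speed of each of grey_ammonite, rust_ammonite, trilobite, sea_urchin below 0.02 m/s and angular speed of each of grey_ammonite, rust_ammonite, trilobite, sea_urchin below 0.2 rad/s and contact force between each of grey_ammonite, rust_ammonite, trilobite, sea_urchin and the fingers below 0.05 N and ((y of tag_yellow in the frame of drying_rack between 0.0925 and 0.1325 m and y of rust_ammonite in the frame of white_rack between -0.1245 and -0.1005 m) or (y of tag_yellow in the frame of drying_rack between 0.0175 and 0.0575 m and y of rust_ammonite in the frame of white_rack between -0.0495 and -0.0255 m) or (y of tag_yellow in the frame of drying_rack between -0.0575 and -0.0175 m and y of rust_ammonite in the frame of white_rack between 0.0255 and 0.0495 m) or (y of tag_yellow in the frame of drying_rack between -0.1325 and -0.0925 m and y of rust_ammonite in the frame of white_rack between 0.1005 and 0.1245 m)) and x of rust_ammonite in the frame of white_rack between -0.015 and 0.015 m and z of rust_ammonite in the frame of white_rack between 0.009 and 0.019 m and ((y of tag_green in the frame of drying_rack between 0.0925 and 0.1325 m and y of trilobite in the frame of white_rack between -0.1245 and -0.1005 m) or (y of tag_green in the frame of drying_rack between 0.0175 and 0.0575 m and y of trilobite in the frame of white_rack between -0.0495 and -0.0255 m) or (y of tag_green in the frame of drying_rack between -0.0575 and -0.0175 m and y of trilobite in the frame of white_rack between 0.0255 and 0.0495 m) or (y of tag_green in the frame of drying_rack between -0.1325 and -0.0925 m and y of trilobite in the frame of white_rack between 0.1005 and 0.1245 m)) and x of trilobite in the frame of white_rack between -0.015 and 0.015 m and z of trilobite in the frame of white_rack between 0.009 and 0.019 m and ((y of tag_blue in the frame of drying_rack between 0.0925 and 0.1325 m and y of sea_urchin in the frame of white_rack between -0.1245 and -0.1005 m) or (y of tag_blue in the frame of drying_rack between 0.0175 and 0.0575 m and y of sea_urchin in the frame of white_rack between -0.0495 and -0.0255 m) or (y of tag_blue in the frame of drying_rack between -0.0575 and -0.0175 m and y of sea_urchin in the frame of white_rack between 0.0255 and 0.0495 m) or (y of tag_blue in the frame of drying_rack between -0.1325 and -0.0925 m and y of sea_urchin in the frame of white_rack between 0.1005 and 0.1245 m)) and x of sea_urchin in the frame of white_rack between -0.015 and 0.015 m and z of sea_urchin in the frame of white_rack between 0.009 and 0.019 m); the robot touches nothing.
It fails at once if the grey ammonite is dropped or thrown (moves faster than 0.8 m/s out of the fingers) (linear speed of grey_ammonite above 0.8 m/s and contact force between grey_ammonite and the fingers below 0.05 N).
It fails at once if the rust ammonite is dropped or thrown (moves faster than 0.8 m/s out of the fingers) (linear speed of rust_ammonite above 0.8 m/s and contact force between rust_ammonite and the fingers below 0.05 N).
It fails at once if the trilobite is dropped or thrown (moves faster than 0.8 m/s out of the fingers) (linear speed of trilobite above 0.8 m/s and contact force between trilobite and the fingers below 0.05 N).
It fails at once if the sea urchin is dropped or thrown (moves faster than 0.8 m/s out of the fingers) (linear speed of sea_urchin above 0.8 m/s and contact force between sea_urchin and the fingers below 0.05 N).
It also fails if it takes over 96 s, if anything falls off the work surface, if the arm or the gripper's body presses on something with over 40 N, if the wrist force passes 120 N, or if a joint passes its speed limit or range.

## Robot

A 7-joint arm with a two-finger parallel gripper is mounted at the origin on the work surface. World frame = base frame: x ahead of the robot, y to its left, z up, the work surface at z = 0. Lengths are in m, angles in rad, forces in N, time in s.
With the tool pointing down it reaches from about 0.425 to 0.925 m from the base axis. Payload 6.8 kg.
Tool frame: the origin (TCP) lies at the very end of the fingers, on their centre line; the grasp point (between the pads) lies 19 mm behind it; z points along the fingers, y is the line along which they close (so a half turn about z gives the same grasp; the last joint's range is limited). The gripper opens to 85 mm and grips with 20 to 120 N. Pads are 22 mm wide; open, the fingers measure 114 mm over their backs; the gripper's body (76 mm by 85 mm) begins 54 mm behind the grasp point. The pads swing forward as they close: fully open they stand 13 mm farther back than shut.
Start: joints at [1.099, 0.477, 0.022, 1.555, -0.011, 1.109, -0.083], TCP at [0.24, -0.631, 0.231] pointing down, gripper open.
Joint ranges: [-2.96, 2.96], [-0.34, 2.1], [-1.41, 1.46], [0.24, 2.44], [-1.37, 4.51], [0.17, 1.92], [-2.96, 2.96]. Speed limits (rad/s): [2.39, 2.39, 3.14, 3.14, 3.14, 3.14, 3.14].

## Interface

Orientations are given as a unit quaternion [w, x, y, z].
In Python, from station import monitor, eyes, bot gives the robot as it stands.
- The arm moves only by the tool send_path, called by a JSON object that holds its "api" and its "payload". Schema: {"type":"object","properties":{"plan":{"type":"array","items":{"type":"array","prefixItems":[{"type":"array","items":{"type":"number"},"minItems":3,"maxItems":3},{"type":"number"},{"type":"number"}],"minItems":3,"maxItems":3},"minItems":1,"maxItems":20},"squeeze":{"type":"number"},"only":{"type":"string"},"quiet":{"type":"boolean"},"lines":{"type":"string"}},"required":["plan"],"additionalProperties":false}. plan is a list of rows, 1 to 20 of them, each written [[dx, dy, dz], turn, opening]: dx, dy, dz in shares of the most that a row can go, 1 being 50 mm, then a turn about the tool's z in a scale on which 1.0 is pi rad, then the opening from 0.0 (shut) to 1.0 (fully open); each row shifts and turns the commanded pose from where the row before left it, along the tool's axes as they then stand; what a row does not reach is not made up. A row lasts 1/10 s, in which the tool goes at most 0.05 m and 0.15 rad, less where a joint would pass 70% of its speed; a pose out of reach is approached as far as the arm can. The fingers move at their own pace and stop on an object; squeeze is the grip in N (left out, the last holds). Time passes only in rows, so rows that do not move let the fingers close. The tool returns the time, the measured TCP pose, the force, the opening and the grip force at its end. only (a regular expression) keeps the lines of the reply that match it, lines (a string "A,B") keeps lines A to B, and quiet returns only ok. No shift or turn number may pass 1 either way. Input that does not fit is refused with a message, and nothing moves.
- monitor.get_obs(): the state, without advancing time (a new reading comes with each control period).
- eyes.read_camera(name): name is "side" or "top" or "wrist"; returns the picture (480x640x3 uint8, blue, green, red); there is no depth.
- eyes.camera_info(name): a dict with "vertical_fov" (degrees; the focal length in pixels is half the picture's height over the tangent of half this angle, whatever the lens; pixels are square), "cx", "cy" (the principal point, pixels), "k1" (the pictures are not rectified: a ray, as slopes to the right and down, at radius r is drawn at 1 + k1 r^2 times it, then the intrinsics apply), "view" (4x4, takes a point from world to camera coordinates); the wrist camera has in their place "hand_eye" (4x4, takes a point from camera to tool coordinates, whose origin is the TCP and whose axes are the flange's). Camera axes: x right, y up, looking along -z (the intrinsics and any distortion apply to the point x, -y, -z); pixel columns grow to the right and rows downward; lengths in m; the calibration is good to about 2 mm. A picture is of the moment at which its call begins: read the wrist's pose just before it. camera_info takes no time and is no camera call.
- bot.hand_in(): hands the job in; it is judged then, once.
The state is a dict: "t": time; "q": joint angles; "joint_vel": joint speeds; "joint_torque": joint torques, N m; "eef_pos": TCP position; "tool_rot": TCP orientation; "contact_force": force on the tool from outside, world axes, zero at the start; "torque": the same for the moment, N m; "gripper_width": opening from 0.0 (shut) to 1.0 (fully open); "grasp_force": force on a finger pad.
Only numpy, scipy, OpenCV 4.12 (cv2) and the standard library are available. Lean on these libraries where they do the work, as an engineer would, in place of code of your own. Each camera call takes 0.05 s, during which the arm holds its last target. There are 200 camera calls.

## Working session

There is one attempt and no reset: what is moved stays moved. The work goes in short steps, Python scripts to look and compute and a tool call to move; the robot and the scene stay as the last step left them, time stands still between calls to the robot, and variables do not carry over. Pictures are saved under pics/ and viewed, at most 14 in all, crops included, and the job is handed in when it is done.

```bash
ls; mkdir -p pics; python3 - <<'E'
from station import monitor, eyes, bot
import cv2
for n in ("top","side"):
    cv2.imwrite(f"pics/{n}0.png",eyes.read_camera(n))
for n in ("top","side","wrist"): print(n,eyes.camera_info(n))
print(monitor.get_obs())
E
```

```text
pics
top {'vertical_fov': 56.62257592698288, 'cx': 315.32874549202904, 'cy': 234.8159677047553, 'k1': -0.04403334980449246, 'view': array([[-0.00797992, -0.99996271, -0.00330287, -0.06547937],
       [ 0.98538055, -0.00842559,  0.17015929, -0.50178339],
       [-0.17018077, -0.00189673,  0.98541103, -0.61742082],
       [ 0.        ,  0.        ,  0.        ,  1.        ]])}
side {'vertical_fov': 47.330526175045414, 'cx': 323.9325488891927, 'cy': 244.47702334057706, 'k1': 0.002205594646394014, 'view': array([[ 0.68496502, -0.72852959,  0.00821948, -0.38299111],
       [ 0.36913285,  0.35674172,  0.85818196, -0.19894145],
       [-0.62814318, -0.58479055,  0.51327981, -0.59980697],
       [ 0.        ,  0.        ,  0.        ,  1.        ]])}
wrist {'vertical_fov': 62.38488667187485, 'cx': 318.42454141295514, 'cy': 241.95932434225935, 'k1': -0.055306704315265104, 'hand_eye': array([[ 1.24183776e-03,  9.47855145e-01,  3.18699046e-01,
         8.19965808e-02],
       [ 9.99997967e-01, -1.68334905e-03,  1.10993689e-03,
         3.47017293e-04],
       [ 1.58854113e-03,  3.18697019e-01, 
[... 151 characters left out ...]
([ 1.09893937,  0.47770782,  0.02234985,  1.55635375, -0.01150899,
        1.1093305 , -0.08307537]), 'joint_vel': array([ 0.00016698, -0.0023512 ,  0.00158427, -0.00291655, -0.00023282,
       -0.00055879, -0.00144561]), 'joint_torque': array([ 3.54662247e-03, -5.97763717e+01,  1.61304016e+00, -2.81956315e+01,
        1.27346430e-02,  5.02615847e-03, -1.42958498e-05]), 'eef_pos': array([ 0.23994983, -0.63032791,  0.23042905]), 'tool_rot': array([-8.09259661e-04,  9.83502214e-01,  1.80894162e-01, -2.08202950e-04]), 'contact_force': array([ 0.36753439,  0.63060474, -0.87281573]), 'torque': array([ 0.00597639, -0.01226958, -0.04015318]), 'grasp_force': 0.0, 'gripper_width': 0.9999026758961214}
```

View pics/top0.png

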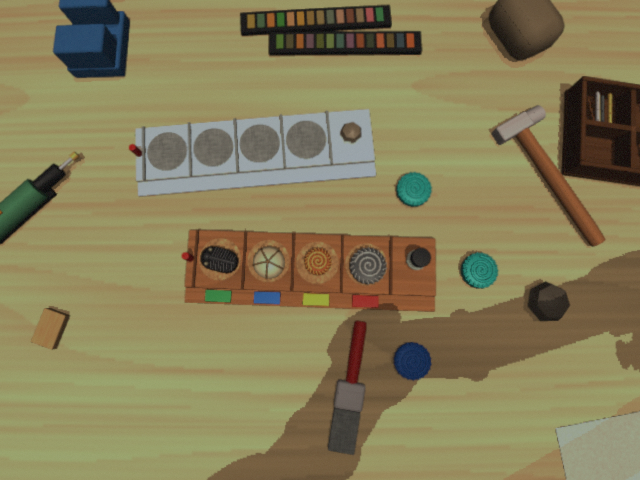

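View pics/side0.png

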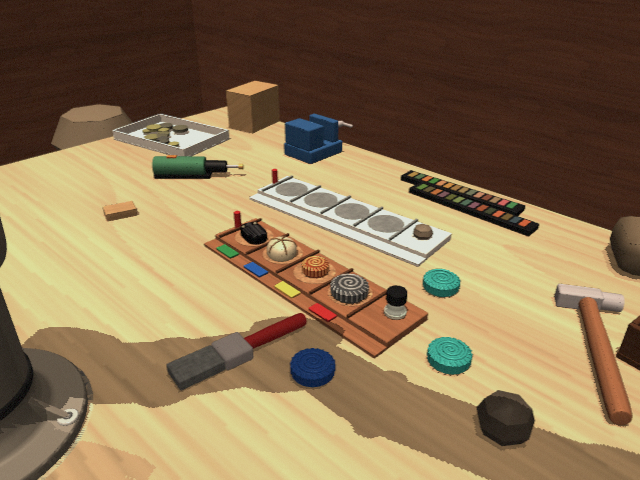

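The top view shows the white rack behind and the brown one in front. On the brown rack, going from the red post, are the trilobite (220,260), urchin (268,262), rust (318,262) and grey (368,265). The white spots are at (167,152), (213,147), (260,143) and (306,140). The side view confirms this. The turquoise and blue discs are decoys.

```bash
cat > h.py <<'E'
import numpy as np, cv2
from station import monitor, eyes, bot
from scipy.spatial.transform import Rotation as R
def K(n,i):
    f=240/np.tan(np.radians(i['vertical_fov'])/2)
    return np.array([[f,0,i['cx']],[0,f,i['cy']],[0,0,1.]])
def ray(n,uv,o=None):
    i=eyes.camera_info(n)
    p=cv2.undistortPoints(np.array([[uv]],float),K(n,i),np.array([i['k1'],0,0,0.])).ravel()
    d=np.array([p[0],-p[1],-1])
    if 'view' in i: V=np.linalg.inv(i['view'])
    else:
        T=np.eye(4);w,x,y,z=o['tool_rot'];T[:3,:3]=R.from_quat([x,y,z,w]).as_matrix();T[:3,3]=o['eef_pos'];V=T@i['hand_eye']
    return V[:3,3],V[:3,:3]@d
def plane(n,uv,z,o=None):
    c,d=ray(n,uv,o); return c+d*(z-c[2])/d[2]
def tri(r1,r2):
    (a,d),(b,e)=r1,r2
    s=np.linalg.lstsq(np.c_[d,-e],b-a,rcond=None)[0]
    p,q=a+d*s[0],b+e*s[1]; return (p+q)/2,np.linalg.norm(p-q)
def blobs(m,amin,amax=1e9):
    m=cv2.morphologyEx(m.astype(np.uint8)*255,cv2.MORPH_OPEN,np.ones((3,3)))
    cs,_=cv2.findContours(m,cv2.RETR_EXTERNAL,cv2.CHAIN_APPROX_NONE)
    return [c for c in cs if amin<cv2.contourArea(c)<amax]
def cen(c):
    m=cv2.moments(c); return np.array([m['m10'],m['m01']])/m['m00']
E
python3 - <<'E'
from h import *
I={n:cv2.imread(f'pics/{n}0.png') for n in('top','side')}
roi={'top':(130,105,440,315),'side':(200,165,455,360)}
col={'red':((0,170,100),(6,255,255)),'yellow':((24,120,100),(34,255,255)),'green':((50,80,60),(80,255,255)),'blue':((100,120,80),(120,255,255))}
pts={}
for n in I:
    x0,y0,x1,y1=roi[n]; h=cv2.cvtColor(I[n],cv2.COLOR_BGR2HSV)
    k=np.zeros(h.shape[:2],bool);k[y0:y1,x0:x1]=1
    for c,(lo,hi) in col.items():
        b=blobs((cv2.inRange(h,lo,hi)>0)&k,40)
        print(n,c,[(cen(q).round(1).tolist(),cv2.contourArea(q)) for q in b])
    P=dict(top=[(167,152),(213,147),(260,143),(306,140)],side=[(292,189),(320,200),(351,212),(386,223)])[n]
    g=cv2.cvtColor(I[n],cv2.COLOR_BGR2GRAY)
    print([h[v,u].tolist() for u,v in P])
    # spot: grey level between spot and board, Otsu in the neighbourhood
    r=(24,22) if n=='top' else (22,13)
    for u,v in P:
        s=g[v-r[1]:v+r[1],u-r[0]:u+r[0]]
        t,m=cv2.threshold(s,0,255,cv2.THRESH_BINARY_INV+cv2.THRESH_OTSU)
        b=max(blobs(m>0,100),key=cv2.contourArea); e=cv2.fitEllipse(cv2.convexHull(b))
        print(n,'spot',t,(cen(b)+[u-r[0],v-r[1]]).round(1),(np.array(e[0])+[u-r[0],v-r[1]]).round(1),np.round(e[1],1))
    W=cv2.resize(I[n][y0:y1,x0:x1],None,fx=2.5 if n=='top' else 3,fy=2.5 if n=='top' else 3,interpolation=cv2.INTER_CUBIC)
    cv2.imwrite(f'pics/{n}_crop.png',W)
E
```

```text
top red [([364.6, 300.8], 273.0)]
top yellow [([315.6, 299.1], 260.5)]
top green [([217.7, 295.6], 246.0)]
top blue [([266.5, 297.2], 245.0)]
[[21, 31, 107], [22, 35, 109], [24, 33, 108], [21, 34, 105]]
top spot 130.0 [166.7 150.9] [166.8 151. ] [37.3 40.4]
top spot 130.0 [212.9 146.9] [212.9 146.9] [37.4 40. ]
top spot 131.0 [259.3 143. ] [259.2 143. ] [37.7 40. ]
top spot 131.0 [305.6 139.2] [305.6 139.2] [37.8 39.8]
side red [([275.8, 327.8], 469.5), ([322.1, 311.2], 212.5)]
side yellow [([286.7, 288.4], 152.5)]
side green [([227.1, 250.6], 126.0)]
side blue [([312.1, 354.5], 284.0), ([255.4, 268.8], 134.0)]
[[20, 39, 144], [18, 42, 141], [18, 42, 141], [17, 38, 141]]
side spot 167.0 [291.9 189.6] [291.6 189.9] [20.9 50. ]
side spot 171.0 [319.5 199.6] [319.5 199.9] [20.9 50.5]
side spot 173.0 [350.8 210.7] [351.5 211.5] [21.1 51.5]
side spot 175.0 [384.8 222.8] [383.9 222.2] [21.1 47.4]
```

```bash
python3 - <<'E'
from h import *
np.set_printoptions(precision=4,suppress=True)
T=dict(red=((364.6,300.8),(322.1,311.2)),yellow=((315.6,299.1),(286.7,288.4)),green=((217.7,295.6),(227.1,250.6)),blue=((266.5,297.2),(255.4,268.8)))
for k,(a,b) in T.items(): print(k,*tri(ray('top',a),ray('side',b)),plane('top',a,.01))
S=[((166.8,151),(291.9,189.6)),((212.9,146.9),(319.5,199.8)),((259.3,143),(350.9,211)),((305.6,139.2),(384.8,222.8))]
W=[]
for a,b in S:
    print('spot',*tri(ray('top',a),ray('side',b)),plane('top',a,.014)); W.append(plane('top',a,.014)[:2])
W=np.array(W);D=np.array([plane('top',T[k][0],.01)[:2] for k in('green','blue','yellow','red')])
for n,P in(('white',W),('tags',D)):
    d=P[0]-P[3]; print(n,P.mean(0),'yaw',np.arctan2(-d[0],d[1]),'pitch',np.linalg.norm(d)/3)
d=D[0]-D[3];y=np.arctan2(-d[0],d[1]);O=D.mean(0)+.056*np.array([np.cos(y),np.sin(y)]);print('drying origin',O)
for s in(.1125,.0375,-.0375,-.1125): print(O+s*np.array([-np.sin(y),np.cos(y)]))
E
```

```text
red [ 0.404  -0.1432  0.0091] 0.0014406156133504762 [ 0.4045 -0.1436  0.01  ]
yellow [ 0.407  -0.0686  0.0096] 0.001866838951517206 [ 0.4077 -0.0692  0.01  ]
green [0.4135 0.0811 0.0085] 0.0015696490937082426 [0.414  0.0802 0.01  ]
blue [0.4105 0.0063 0.0083] 0.0017851784489897606 [0.4111 0.0056 0.01  ]
spot [0.6461 0.1699 0.0116] 0.0004689027527342739 [0.6454 0.1689 0.014 ]
spot [0.6504 0.0955 0.0131] 0.0032265154321342252 [0.6513 0.0943 0.014 ]
spot [0.6559 0.0204 0.0139] 0.0029350355634386706 [0.657  0.0194 0.014 ]
spot [ 0.6612 -0.0543  0.0153] 0.0024367562718057827 [ 0.6627 -0.0551  0.014 ]
white [0.6541 0.0569] yaw 0.07682014562891869 pitch 0.07488844082915318
tags [ 0.4093 -0.0318] yaw -0.042478927758675844 pitch 0.07469173427959806
drying origin [ 0.4653 -0.0341]
[0.4701 0.0783]
[0.4669 0.0033]
[ 0.4637 -0.0716]
[ 0.4605 -0.1465]
```

View pics/top_crop.png

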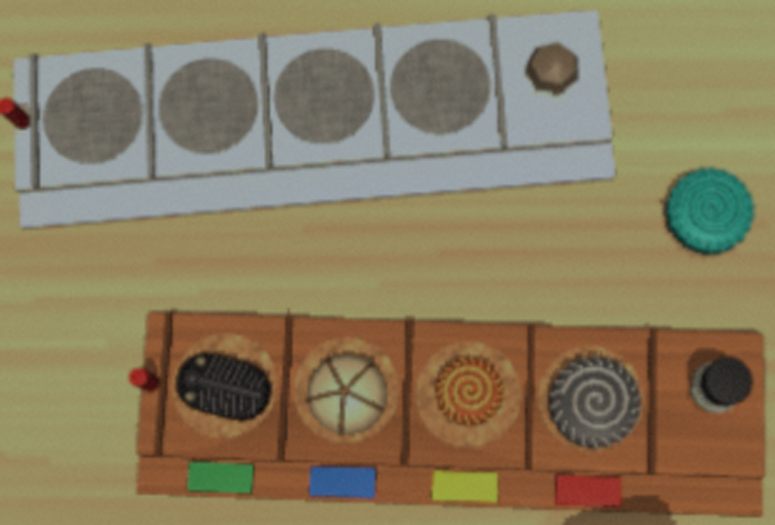

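Tag and spot heights from two views (about 9 and 13 mm) agree with the text (10 and 14 mm). Pitch is 75 mm on both racks. I'll go over the fossils and measure them up close with the wrist camera.

```bash
cat >> h.py <<'E'
YD,YW=-.0425,.0768
def go(x,y,z,yaw):
    """prints turn, then shift in tool axes after the turn; tool y -> rack x"""
    o=monitor.get_obs();w,a,b,c=o['tool_rot'];M=R.from_quat([a,b,c,w]).as_matrix()
    now=np.arctan2(M[1,0],M[0,0]); t=-(yaw+np.pi/2-now)
    M2=M@R.from_rotvec([0,0,t]).as_matrix()
    print('pos',o['eef_pos'].round(4),'turn',round(t,3),'shift',(M2.T@(np.array([x,y,z])-o['eef_pos'])).round(4),'tiltz',M[:,2].round(4))
E
python3 - <<'E'
from h import *
for n,p in dict(tri=(219.2,259.8),urc=(268.8,262.2),rust=(317.2,261),grey=(367.6,265.4)).items(): print(n,plane('top',p,.03).round(4))
go(.46,-.12,.23,YD)
E
```

```text
tri [0.4666 0.075  0.03  ]
urc [4.624e-01 4.000e-04 3.000e-02]
rust [ 0.4637 -0.0721  0.03  ]
grey [ 0.4564 -0.1473  0.03  ]
pos [ 0.2399 -0.6303  0.2304] turn -1.165 shift [0.5192 0.1982 0.001 ] tiltz [-7.0e-04  1.5e-03 -1.0e+00]
```

Careful with the scale: shifts go in shares of 50 mm and turns go in shares of pi rad. That gives: -0.1456 rad / 3.1416 = -0.0463.

{"api": "send_path", "payload": {"plan": [[[0, 0, 0], -0.0463, 1], [[0, 0, 0], -0.0463, 1], [[0, 0, 0], -0.0463, 1], [[0, 0, 0], -0.0463, 1], [[0, 0, 0], -0.0463, 1], [[0, 0, 0], -0.0463, 1], [[0, 0, 0], -0.0463, 1], [[0, 0, 0], -0.0463, 1]], "squeeze": 25}}

```text
t: 0.9
eef_pos: [0.24, -0.6305, 0.2307]
tool_rot: [-0.0, 0.72, 0.694, 0.0]
contact_force: [0.5, 0.1, -0.1]
gripper_width: 0.995
grasp_force: 0.0
```

{"api": "send_path", "payload": {"plan": [[[0.8, 0.304, 0], 0, 1], [[0.8, 0.304, 0], 0, 1], [[0.8, 0.304, 0], 0, 1], [[0.8, 0.304, 0], 0, 1], [[0.8, 0.304, 0], 0, 1], [[0.8, 0.304, 0], 0, 1], [[0.8, 0.304, 0], 0, 1], [[0.8, 0.304, 0], 0, 1], [[0.8, 0.304, 0], 0, 1], [[0.8, 0.304, 0], 0, 1], [[0.8, 0.304, 0], 0, 1], [[0.8, 0.304, 0], 0, 1], [[0.8, 0.304, 0], 0, 1], [[0, 0, 0], 0, 1], [[0, 0, 0], 0, 1], [[0, 0, 0], 0, 1]]}}

```text
t: 2.5
eef_pos: [0.4589, -0.1208, 0.2309]
tool_rot: [-0.0, 0.722, 0.691, -0.001]
contact_force: [0.3, 0.6, -0.6]
gripper_width: 1.001
grasp_force: 0.0
```

```bash
python3 - <<'E'
from h import *
go(.46,-.12,.23,YD)
cv2.imwrite('pics/w1.png',eyes.read_camera('wrist'))
E
```

```text
pos [ 0.4589 -0.1208  0.2309] turn -0.001 shift [0.0009 0.0011 0.0009] tiltz [-1.e-03 -4.e-04 -1.e+00]
```

View pics/w1.png

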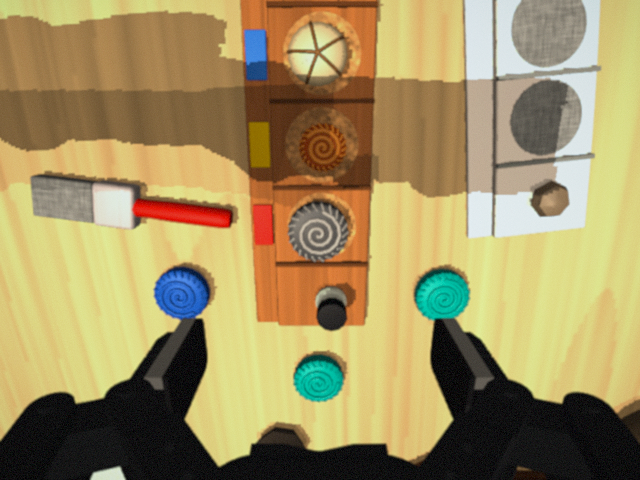

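The wrist view shows grey (319,232), rust (323,146), urchin (317,52) and the red, yellow and blue tags on the left. I'll take a second wrist place farther along the row.

{"api": "send_path", "payload": {"plan": [[[0.8, 0, 0], 0, 1], [[0.8, 0, 0], 0, 1], [[0.8, 0, 0], 0, 1], [[0, 0, 0], 0, 1], [[0, 0, 0], 0, 1]]}}

```text
t: 3.05
eef_pos: [0.4645, -0.0004, 0.2312]
tool_rot: [0.0, 0.722, 0.692, -0.0]
contact_force: [-0.2, -0.1, -0.4]
gripper_width: 1.0
grasp_force: 0.0
```

```bash
python3 - <<'E'
from h import *
import json
o=monitor.get_obs();cv2.imwrite('pics/w2.png',eyes.read_camera('wrist'))
json.dump({k:list(map(float,o[k])) for k in('eef_pos','tool_rot')},open('o2.json','w'))
E
```

```text
(no output)
```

View pics/w2.png

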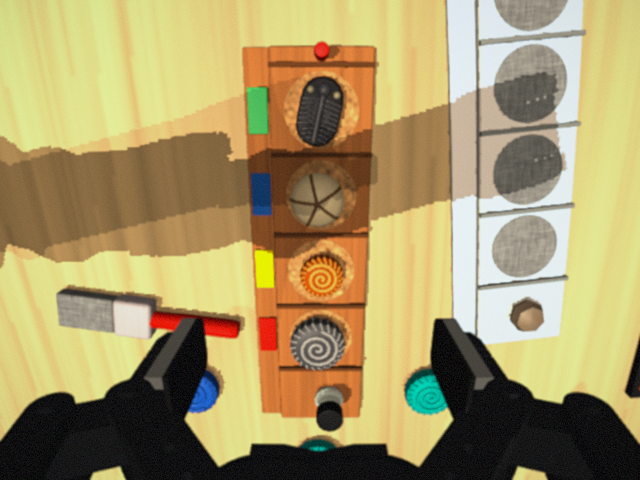

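Second wrist view: grey (318,344), rust (322,275), urchin (317,198), trilobite (320,111) with its head towards the post.

```bash
python3 - <<'E'
from h import *
import json
np.set_printoptions(precision=4,suppress=True)
o2={k:np.array(v) for k,v in json.load(open('o2.json')).items()}
# first place: same orientation to <1e-3; pose measured there
o1=dict(eef_pos=np.array([.4589,-.1208,.2309]),tool_rot=np.array([0,.722,.691,-.001])/np.linalg.norm([.722,.691]))
A,B=cv2.imread('pics/w1.png'),cv2.imread('pics/w2.png')
def mask(h,k):
    H,S,V=[c.astype(int) for c in cv2.split(h)]
    return dict(grey=(S<70),rust=(S>190)&(H<22),urc=(S<115)&(H>14),tri=(V<90)&(S<150))[k]
def find(I,k,c,r):
    h=cv2.cvtColor(cv2.GaussianBlur(I,(3,3),0),cv2.COLOR_BGR2HSV); m=np.zeros(h.shape[:2],np.uint8); cv2.circle(m,c,r,1,-1)
    m=(mask(h,k)&(m>0)).astype(np.uint8); m=cv2.morphologyEx(m,cv2.MORPH_CLOSE,np.ones((7,7)))
    b=max(blobs(m,50),key=cv2.contourArea); hu=cv2.convexHull(b); e=cv2.fitEllipse(hu)
    return cen(hu),np.round(e[1],1),round(e[2],1)
for k,a,b in(('grey',(319,232),(318,344)),('rust',(323,146),(322,275)),('urc',(317,52),(317,198))):
    fa,fb=find(A,k,a,36),find(B,k,b,34)
    print(k,'click',*tri(ray('wrist',a,o1),ray('wrist',b,o2)),'mask',fa,fb,*tri(ray('wrist',fa[0],o1),ray('wrist',fb[0],o2)))
    print('  planes',plane('wrist',fa[0],.03,o1),plane('wrist',fb[0],.03,o2))
f=find(B,'tri',(320,111),38);T=cv2.imread('pics/top0.png');g=find(T,'tri',(219,260),26)
print('tri',f,g,*tri(ray('wrist',f[0],o2),ray('top',g[0])),plane('wrist',f[0],.024,o2),plane('top',g[0],.024))
for c in((320,51),): print('post',plane('wrist',c,.03,o2))
E
```

```text
grey click [ 0.4581 -0.1475  0.0202] 1.5433378680519436e-05 mask (array([317.6908, 231.0231]), array([57.6, 58.5]), 48.3) (array([317.1687, 343.9017]), array([50.4, 52.1]), 84.4) [ 0.4571 -0.1457  0.0226] 0.0003420686626457149
  planes [ 0.4571 -0.1435  0.03  ] [ 0.4575 -0.141   0.03  ]
rust click [ 0.465  -0.0693  0.0229] 0.00029989596388944076 mask (array([322.1846, 146.8852]), array([47.4, 48.6]), 173.4) (array([321.2603, 277.0867]), array([41.2, 50.1]), 179.5) [ 0.4642 -0.0696  0.027 ] 0.00029954097803967013
  planes [ 0.4641 -0.0694  0.03  ] [ 0.4644 -0.0683  0.03  ]
urc click [0.4632 0.0058 0.0228] 0.0005688878167334932 mask (array([317.1275,  53.553 ]), array([57.4, 61.8]), 2.3) (array([316.8772, 199.5479]), array([51.4, 52.3]), 175.4) [0.4631 0.0046 0.0235] 0.0003567418759833474
  planes [0.463  0.0038 0.03  ] [0.4634 0.006  0.03  ]
tri (array([319.5253, 111.023 ]), array([45. , 72.5]), 9.9) (array([219.1086, 259.0259]), array([26. , 39.6]), 102.6) [0.4695 0.0799 0.0101] 0.0015587975163859381 [0.4687 0.0803 0.024 ] [0.4685 0.0765 0.024 ]
post [0.471  0.1262 0.03  ]
```

Positions agree within about 4 mm between the cameras, and the heights are plausible. Trilobite first: average centre (0.4685, 0.0785), yaw about -0.215.

```bash
python3 -c "
from h import *
go(.4685,.0785,.017,-.215)"
```

```text
pos [ 0.4644 -0.0014  0.2311] turn 0.171 shift [ 0.0791 -0.013   0.214 ] tiltz [-5.e-04 -7.e-04 -1.e+00]
```

Scaled: 0.04 m is 0.8, 0.0396 m is 0.792, 0.0855 rad / 3.1416 = 0.0272.

{"api": "send_path", "payload": {"plan": [[[0, 0, 0], 0.0272, 1], [[0, 0, 0], 0.0272, 1], [[0.792, -0.13, 0], 0, 1], [[0.792, -0.13, 0], 0, 1], [[0, 0, 0.8], 0, 1], [[0, 0, 0.8], 0, 1], [[0, 0, 0.8], 0, 1], [[0, 0, 0.6], 0, 1], [[0, 0, 0.4], 0, 1], [[0, 0, 0], 0, 1], [[0, 0, 0], 0, 1]]}}

```text
t: 4.2
eef_pos: [0.469, 0.079, 0.0614]
tool_rot: [0.0, 0.779, 0.627, -0.0]
contact_force: [0.2, 0.0, -0.3]
gripper_width: 1.002
grasp_force: 0.0
```

```bash
python3 - <<'E'
from h import *
go(.4685,.0785,.017,-.215)
cv2.imwrite('pics/w3.png',eyes.read_camera('wrist'))
E
```

```text
pos [0.469  0.079  0.0614] turn -0.0 shift [-0.0006 -0.0003  0.0444] tiltz [-6.e-04 -6.e-04 -1.e+00]
```

View pics/w3.png

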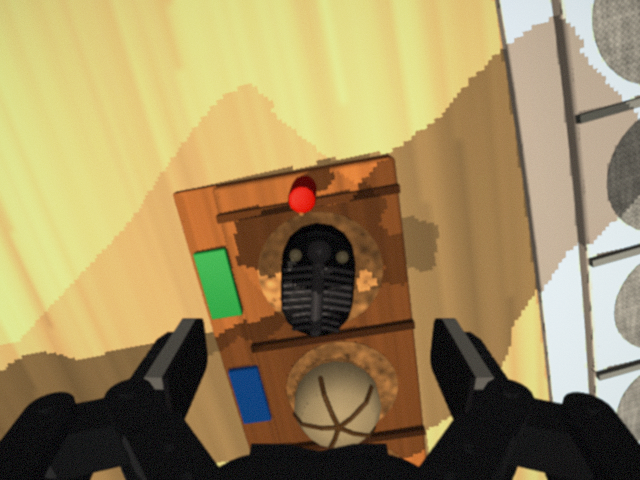

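The trilobite at (318,279) is square between the fingers. I'll check its place from here.

```bash
python3 - <<'E'
from h import *
o=monitor.get_obs()
for p,z in(((318,279),.024),((338,425),.034),((302,200),.042),((339,370),.016)): print(plane('wrist',p,z,o).round(4))
E
```

```text
[0.47   0.0819 0.024 ]
[ 4.632e-01 -3.000e-04  3.400e-02]
[0.4728 0.126  0.042 ]
[0.4689 0.0214 0.016 ]
```

Scaled: 0.015 m is 0.3, 0.014 m is 0.28.

{"api": "send_path", "payload": {"plan": [[[0.02, 0, 0.3], 0, 1], [[0, 0, 0.3], 0, 1], [[0, 0, 0.28], 0, 1], [[0, 0, 0], 0, 1], [[0, 0, 0], 0, 0.7], [[0, 0, 0], 0, 0.4], [[0, 0, 0], 0, 0.2], [[0, 0, 0], 0, 0.2], [[0, 0, 0], 0, 0.1], [[0, 0, 0], 0, 0.1], [[0, 0, 0], 0, 0.1], [[0, 0, 0], 0, 0.1]], "squeeze": 30}}

```text
t: 5.45
eef_pos: [0.4694, 0.0814, 0.018]
tool_rot: [0.0, 0.778, 0.628, 0.0]
contact_force: [0.2, 0.2, 5.2]
gripper_width: 0.416
grasp_force: 29.6
```

Scaled: -0.04 m is -0.8, -0.02 m is -0.4.

{"api": "send_path", "payload": {"plan": [[[0, 0, -0.2], 0, 0.1], [[0, 0, -0.4], 0, 0.1], [[0, 0, -0.8], 0, 0.1], [[0, 0, -0.8], 0, 0.1], [[0, 0, 0], 0, 0.1], [[0, 0, 0], 0, 0.1]]}}

```text
t: 6.05
eef_pos: [0.4694, 0.0812, 0.1284]
tool_rot: [0.001, 0.778, 0.628, 0.001]
contact_force: [0.5, -0.2, -0.5]
gripper_width: 0.413
grasp_force: 30.2
```

```bash
python3 - <<'E'
from h import *
c=np.array([.6541,.0569]);d=np.array([-np.sin(YW),np.cos(YW)])
for s in(.1125,.0375,-.0375,-.1125): print((c+s*d).round(4))
go(*(c-.1125*d),.12,YW)
cv2.imwrite('pics/w4.png',eyes.read_camera('wrist'))
E
```

```text
[0.6455 0.1691]
[0.6512 0.0943]
[0.657  0.0195]
[ 0.6627 -0.0553]
pos [0.4694 0.0812 0.1284] turn -0.29 shift [-0.1509  0.1822  0.0089] tiltz [ 2.5e-03 -2.0e-04 -1.0e+00]
```

View pics/w4.png

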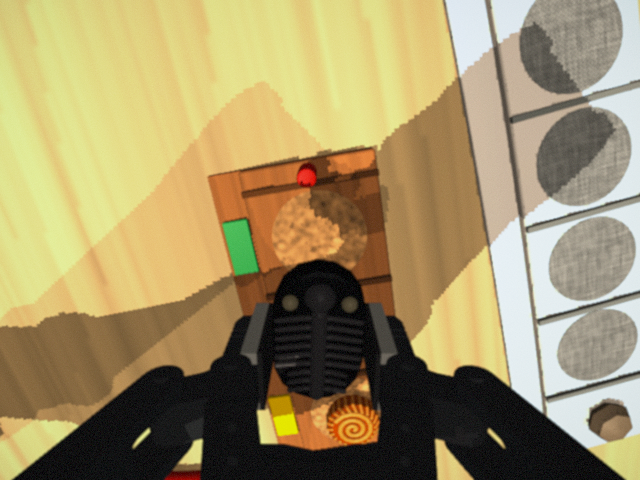

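The trilobite is held level, at (320,330) in the picture. White spots show at (571,40), (585,157), (593,258) and (598,344).

```bash
python3 - <<'E'
from h import *
o=monitor.get_obs();p=plane('wrist',(320,330),.136,o)
w,a,b,c=o['tool_rot'];M=R.from_quat([a,b,c,w]).as_matrix()
print('tri in tool',(M.T@(p-o['eef_pos'])).round(4))
for q in((585,157),(593,258),(598,344)): print(plane('wrist',q,.014,o).round(4))
E
```

```text
tri in tool [ 0.0019  0.0007 -0.0087]
[0.6495 0.0979 0.014 ]
[0.6551 0.0249 0.014 ]
[ 0.6607 -0.0488  0.014 ]
```

Scaled: 0.0302 m is 0.604, -0.0247 m is -0.494, -0.145 rad / 3.1416 = -0.0462.

{"api": "send_path", "payload": {"plan": [[[0, 0, 0], -0.0462, 0.1], [[0, 0, 0], -0.0462, 0.1], [[-0.494, 0.604, 0], 0, 0.1], [[-0.494, 0.604, 0], 0, 0.1], [[-0.494, 0.604, 0], 0, 0.1], [[-0.494, 0.604, 0], 0, 0.1], [[-0.494, 0.604, 0], 0, 0.1], [[-0.494, 0.604, 0], 0, 0.1], [[0, 0, 0], 0, 0.1], [[0, 0, 0.6], 0, 0.1], [[0, 0, 0.6], 0, 0.1], [[0, 0, 0], 0, 0.1], [[0, 0, 0], 0, 0.1]]}}

```text
t: 7.4
eef_pos: [0.6597, -0.0519, 0.0662]
tool_rot: [-0.001, 0.679, 0.734, -0.001]
contact_force: [0.2, -0.6, -0.1]
gripper_width: 0.415
grasp_force: 30.2
```

```bash
python3 - <<'E'
from h import *
go(.6615,-.0525,.022,YW)
o=monitor.get_obs();I=eyes.read_camera('wrist');cv2.imwrite('pics/w5.png',I)
g=cv2.cvtColor(I,cv2.COLOR_BGR2HSV)
E
```

```text
pos [ 0.6597 -0.0519  0.0662] turn 0.001 shift [-0.0008  0.0019  0.0442] tiltz [-3.1e-03  4.0e-04 -1.0e+00]
```

View pics/w5.png

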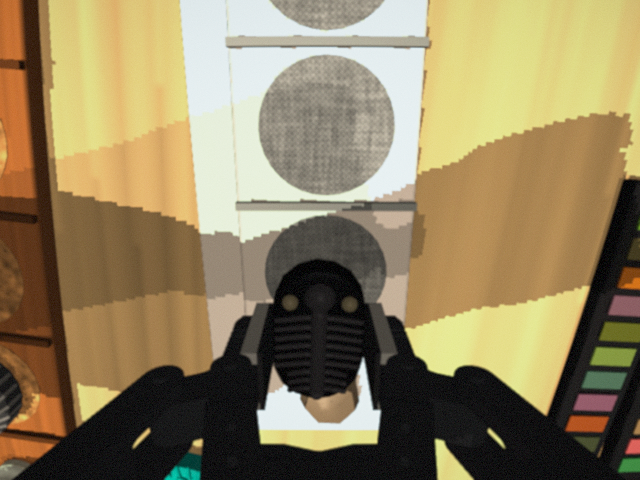

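Target bay 4's spot top edge is at (325,215), the rib at (327,206) and the bay 3 spot centre at (327,124). I'll locate them.

```bash
python3 - <<'E'
from h import *
o=monitor.get_obs();w,a,b,c=o['tool_rot'];M=R.from_quat([a,b,c,w]).as_matrix()
for n,q,z in(('spot3',(327,124),.014),('rib',(327,206),.018),('rib far',(329,42),.018),('top edge4',(325,215),.014),('mid4',(325.5,275),.014),('spot3 top',(327,54),.014),('spot3 bot',(327,194),.014)):
  p=plane('wrist',q,z,o); print(n,p.round(4),(M.T@(p-o['eef_pos'])).round(4))
E
```

```text
spot3 [0.659  0.0237 0.014 ] [0.0754 0.004  0.0537]
rib [ 0.6623 -0.0151  0.018 ] [0.0365 0.0042 0.0497]
rib far [0.6569 0.0588 0.018 ] [0.1106 0.0046 0.0497]
top edge4 [ 0.6618 -0.0208  0.014 ] [0.0309 0.0033 0.0537]
mid4 [ 0.6649 -0.0536  0.014 ] [-0.0021  0.0038  0.0537]
spot3 top [0.6564 0.0543 0.014 ] [0.1062 0.0038 0.0537]
spot3 bot [ 0.6619 -0.0099  0.014 ] [0.0417 0.0043 0.0537]
```

Scaled: 0.014 m is 0.28, 0.004 m is 0.08.

{"api": "send_path", "payload": {"plan": [[[-0.04, 0.06, 0.2], 0, 0.1], [[0, 0, 0.28], 0, 0.1], [[0, 0, 0.2], 0, 0.1], [[0, 0, 0.12], 0, 0.1], [[0, 0, 0.08], 0, 0.1], [[0, 0, 0.05], 0, 0.1], [[0, 0, 0], 0, 0.1], [[0, 0, 0], 0, 0.1]]}}

```text
t: 8.25
eef_pos: [0.6644, -0.0542, 0.0211]
tool_rot: [0.0, 0.679, 0.734, 0.0]
contact_force: [0.7, 0.6, -0.4]
gripper_width: 0.414
grasp_force: 30.2
```

Scaled: 0.0015 m is 0.03, 0.001 m is 0.02.

{"api": "send_path", "payload": {"plan": [[[0, 0, 0.03], 0, 0.1], [[0, 0, 0.02], 0, 0.1], [[0, 0, 0], 0, 0.1]]}}

```text
t: 8.55
eef_pos: [0.664, -0.0543, 0.0183]
tool_rot: [-0.0, 0.679, 0.734, -0.0]
contact_force: [-0.4, -0.2, 1.0]
gripper_width: 0.415
grasp_force: 30.2
```

{"api": "send_path", "payload": {"plan": [[[0, 0, 0], 0, 0.45], [[0, 0, 0], 0, 0.5], [[0, 0, 0], 0, 0.6], [[0, 0, 0], 0, 0.8], [[0, 0, 0], 0, 1], [[0, 0, 0], 0, 1], [[0, 0, -0.6], 0, 1], [[0, 0, -0.8], 0, 1], [[0, 0, -0.8], 0, 1], [[0, 0, -0.8], 0, 1], [[0, 0, 0], 0, 1]]}}

```text
t: 9.65
eef_pos: [0.6678, -0.0536, 0.175]
tool_rot: [0.004, 0.68, 0.734, 0.004]
contact_force: [1.6, 0.9, -0.1]
gripper_width: 0.996
grasp_force: 0.0
```

```bash
python3 - <<'E'
from h import *
go(.463,.0025,.1,YD)
I=eyes.read_camera('wrist');cv2.imwrite('pics/w6.png',I)
E
```

```text
pos [ 0.6678 -0.0536  0.175 ] turn 0.119 shift [ 0.0473 -0.2078  0.0728] tiltz [ 1.060e-02 -1.000e-04 -9.999e-01]
```

View pics/w6.png

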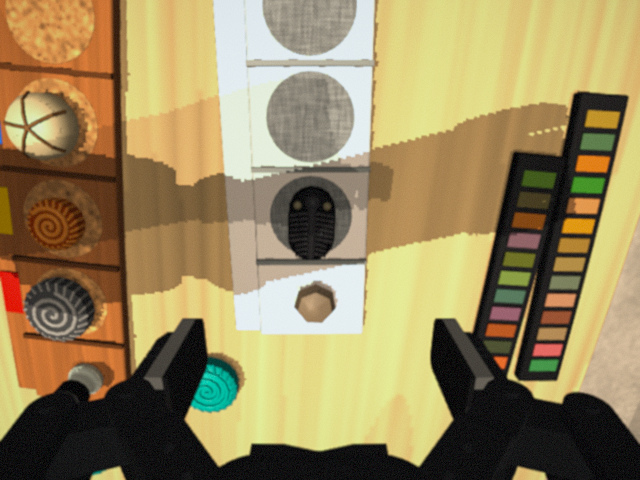

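The trilobite lies at (311,222), with the spot centre at (311,217), so it is about 3 mm off centre, flat and released. Next is the urchin.

Scaled: 0.04 m is 0.8, -0.0346 m is -0.692, 0.119 rad / 3.1416 = 0.0379.

{"api": "send_path", "payload": {"plan": [[[0, 0, 0], 0.0379, 1], [[0.158, -0.692, 0], 0, 1], [[0.158, -0.692, 0], 0, 1], [[0.158, -0.692, 0], 0, 1], [[0.158, -0.692, 0], 0, 1], [[0.158, -0.692, 0], 0, 1], [[0.158, -0.692, 0], 0, 1], [[0, 0, 0.8], 0, 1], [[0, 0, 0.66], 0, 1], [[0, 0, 0], 0, 1], [[0, 0, 0], 0, 1]]}}

```text
t: 10.8
eef_pos: [0.458, 0.0021, 0.0949]
tool_rot: [-0.001, 0.722, 0.692, -0.001]
contact_force: [0.0, -0.2, -0.5]
gripper_width: 1.003
grasp_force: 0.0
```

```bash
python3 - <<'E'
from h import *
o=monitor.get_obs();I=eyes.read_camera('wrist')
h=cv2.cvtColor(I,cv2.COLOR_BGR2HSV);go(.463,.0025,.0185,YD)
m=np.zeros(h.shape[:2],np.uint8);cv2.circle(m,(319,330),90,1,-1)
m=((h[...,1]<115)&(h[...,0]>14)&(h[...,2]>70)&(m>0)).astype(np.uint8);m=cv2.morphologyEx(m,cv2.MORPH_CLOSE,np.ones((9,9)))
b=cv2.convexHull(max(blobs(m,50),key=cv2.contourArea));print(cen(b),cv2.fitEllipse(b),plane('wrist',cen(b),.028,o))
E
```

```text
pos [0.459  0.0022 0.0958] turn 0.0 shift [0.0004 0.0039 0.0773] tiltz [-0.e+00  5.e-04 -1.e+00]
[326.39363882 266.5145292 ] ((326.2606506347656, 265.8243408203125), (57.48655700683594, 85.42333984375), 96.76581573486328) [ 0.46225479 -0.0006696   0.028     ]
```

```bash
python3 - <<'E'
from h import *
o=monitor.get_obs();I=eyes.read_camera('wrist');cv2.imwrite('pics/w7.png',I)
h=cv2.cvtColor(I,cv2.COLOR_BGR2HSV)
m=np.zeros(h.shape[:2],np.uint8);cv2.circle(m,(326,255),75,1,-1)
m=((h[...,1]<115)&(h[...,0]>14)&(h[...,2]>70)&(m>0)).astype(np.uint8);m=cv2.morphologyEx(m,cv2.MORPH_CLOSE,np.ones((9,9)))
b=cv2.convexHull(max(blobs(m,50),key=cv2.contourArea));print(cen(b),cv2.fitEllipse(b),plane('wrist',cen(b),.03,o))
E
```

```text
[325.36929617 254.6222957 ] ((325.38787841796875, 254.61614990234375), (82.24979400634766, 82.90428924560547), 88.1728286743164) [0.46316502 0.00704145 0.03      ]
```

View pics/w7.png

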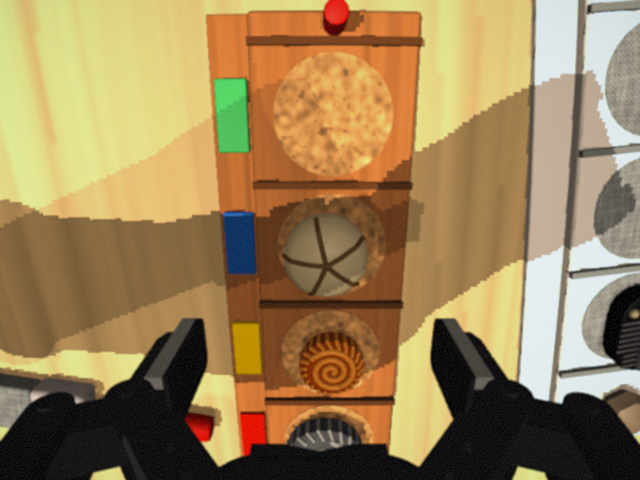

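The urchin is at (325,254), on its cork spot and clear of the fingers. I'll lower and grip.

Scaled: 0.025 m is 0.5, 0.004 m is 0.08.

{"api": "send_path", "payload": {"plan": [[[0.05, 0.08, 0.4], 0, 1], [[0, 0, 0.5], 0, 1], [[0, 0, 0.4], 0, 1], [[0, 0, 0.24], 0, 1], [[0, 0, 0], 0, 0.8], [[0, 0, 0], 0, 0.6], [[0, 0, 0], 0, 0.4], [[0, 0, 0], 0, 0.3], [[0, 0, 0], 0, 0.3], [[0, 0, 0], 0, 0.3], [[0, 0, 0], 0, 0.3]], "squeeze": 30}}

```text
t: 12.0
eef_pos: [0.4638, 0.0043, 0.0197]
tool_rot: [0.001, 0.722, 0.692, 0.001]
contact_force: [-1.3, 0.0, 5.2]
gripper_width: 0.541
grasp_force: 30.2
```

{"api": "send_path", "payload": {"plan": [[[0, 0, -0.2], 0, 0.3], [[0, 0, -0.4], 0, 0.3], [[0, 0, -0.8], 0, 0.3], [[0, 0, -0.6], 0, 0.3], [[0, 0, 0], 0, 0.3], [[0, 0, 0], 0, 0.3]]}}

```text
t: 12.6
eef_pos: [0.4632, 0.0039, 0.1193]
tool_rot: [0.001, 0.722, 0.692, 0.001]
contact_force: [-0.8, 0.1, -1.2]
gripper_width: 0.543
grasp_force: 31.4
```

```bash
python3 - <<'E'
from h import *
o=monitor.get_obs();I=eyes.read_camera('wrist');cv2.imwrite('pics/w8.png',I)
go(.6585,.0215,.12,YW)
h=cv2.cvtColor(I,cv2.COLOR_BGR2HSV)
m=np.zeros(h.shape[:2],np.uint8);cv2.circle(m,(320,325),80,1,-1)
m=((h[...,1]<115)&(h[...,0]>14)&(h[...,2]>70)&(m>0)).astype(np.uint8);m=cv2.morphologyEx(m,cv2.MORPH_CLOSE,np.ones((9,9)))
b=cv2.convexHull(max(blobs(m,50),key=cv2.contourArea));p=plane('wrist',cen(b),.03+o['eef_pos'][2]-.018,o)
w,a,b2,c=o['tool_rot'];M=R.from_quat([a,b2,c,w]).as_matrix();print(cen(b),cv2.fitEllipse(b),M.T@(p-o['eef_pos']))
E
```

```text
pos [0.4624 0.0038 0.1183] turn -0.119 shift [ 0.0026  0.1969 -0.0017] tiltz [ 0.e+00 -5.e-04 -1.e+00]
[319.75996069 326.2248386 ] ((318.9801025390625, 327.15545654296875), (115.27326202392578, 162.5491485595703), 86.22217559814453) [ 0.00551094  0.0005463  -0.01200194]
```

Scaled: 0.0396 m is 0.792, 0.0007 m is 0.014, -0.119 rad / 3.1416 = -0.0379.

{"api": "send_path", "payload": {"plan": [[[0, 0, 0], -0.0379, 0.3], [[0.014, 0.792, 0], 0, 0.3], [[0.014, 0.792, 0], 0, 0.3], [[0.014, 0.792, 0], 0, 0.3], [[0.014, 0.792, 0], 0, 0.3], [[0.014, 0.792, 0], 0, 0.3], [[0, 0, 0], 0, 0.3], [[0, 0, 0.6], 0, 0.3], [[0, 0, 0.6], 0, 0.3], [[0, 0, 0], 0, 0.3], [[0, 0, 0], 0, 0.3]]}}

```text
t: 13.75
eef_pos: [0.6586, 0.023, 0.0573]
tool_rot: [-0.001, 0.679, 0.734, -0.001]
contact_force: [-0.6, 0.4, 0.0]
gripper_width: 0.537
grasp_force: 31.4
```

```bash
python3 - <<'E'
from h import *
go(.6595,.0225,.022,YW)
I=eyes.read_camera('wrist');cv2.imwrite('pics/w9.png',I)
E
```

```text
pos [0.6586 0.023  0.0573] turn 0.0 shift [-0.0005  0.001   0.0353] tiltz [-3.e-03 -1.e-04 -1.e+00]
```

View pics/w9.png

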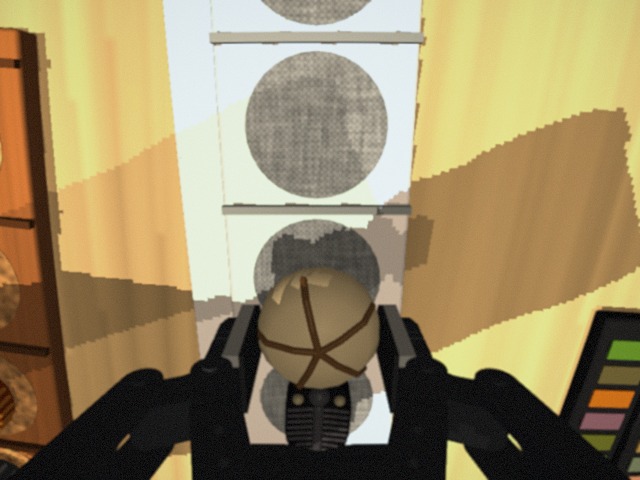

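The urchin is held between the pads at (318,328), over the bay 3 spot. I'll lower it.

Careful with the scale: shifts go in shares of 50 mm and turns go in shares of pi rad. That gives: 0.014 m is 0.28, 0.01 m is 0.2.

{"api": "send_path", "payload": {"plan": [[[0, 0.02, 0.28], 0, 0.3], [[0, 0, 0.2], 0, 0.3], [[0, 0, 0.12], 0, 0.3], [[0, 0, 0.06], 0, 0.3], [[0, 0, 0.04], 0, 0.3], [[0, 0, 0.02], 0, 0.3], [[0, 0, 0], 0, 0.3], [[0, 0, 0], 0, 0.3]]}}

```text
t: 14.6
eef_pos: [0.6611, 0.023, 0.0226]
tool_rot: [0.0, 0.679, 0.734, 0.0]
contact_force: [-0.3, 0.6, -0.8]
gripper_width: 0.543
grasp_force: 31.4
```

Scaled: 0.0015 m is 0.03, 0.001 m is 0.02.

{"api": "send_path", "payload": {"plan": [[[0, 0, 0.03], 0, 0.3], [[0, 0, 0.02], 0, 0.3], [[0, 0, 0], 0, 0.3]]}}

```text
t: 14.9
eef_pos: [0.661, 0.023, 0.0199]
tool_rot: [0.0, 0.679, 0.734, 0.0]
contact_force: [-1.2, 0.3, 0.4]
gripper_width: 0.54
grasp_force: 31.5
```

{"api": "send_path", "payload": {"plan": [[[0, 0, 0], 0, 0.57], [[0, 0, 0], 0, 0.62], [[0, 0, 0], 0, 0.75], [[0, 0, 0], 0, 0.9], [[0, 0, 0], 0, 1], [[0, 0, 0], 0, 1], [[0, 0, -0.6], 0, 1], [[0, 0, -0.8], 0, 1], [[0, 0, -0.8], 0, 1], [[0, 0, -0.6], 0, 1], [[0, 0, 0], 0, 1]]}}

```text
t: 16.0
eef_pos: [0.6638, 0.0238, 0.1652]
tool_rot: [0.003, 0.68, 0.734, 0.003]
contact_force: [0.3, -0.5, -0.0]
gripper_width: 1.0
grasp_force: 0.0
```

```bash
python3 - <<'E'
from h import *
go(.464,-.0695,.1,YD)
I=eyes.read_camera('wrist');cv2.imwrite('pics/w10.png',I)
E
```

```text
pos [0.6638 0.0238 0.1652] turn 0.119 shift [-0.1018 -0.1963  0.0634] tiltz [ 8.6e-03  8.0e-04 -1.0e+00]
```

Scaled: 0.04 m is 0.8, -0.0327 m is -0.654, 0.119 rad / 3.1416 = 0.0379.

{"api": "send_path", "payload": {"plan": [[[0, 0, 0], 0.0379, 1], [[-0.336, -0.654, 0], 0, 1], [[-0.336, -0.654, 0], 0, 1], [[-0.336, -0.654, 0], 0, 1], [[-0.336, -0.654, 0], 0, 1], [[-0.336, -0.654, 0], 0, 1], [[-0.336, -0.654, 0], 0, 1], [[0, 0, 0.8], 0, 1], [[0, 0, 0.48], 0, 1], [[0, 0, 0], 0, 1], [[0, 0, 0], 0, 1]]}}

```text
t: 17.15
eef_pos: [0.4602, -0.0691, 0.0955]
tool_rot: [-0.001, 0.722, 0.692, -0.0]
contact_force: [0.1, 0.3, 0.2]
gripper_width: 1.002
grasp_force: 0.0
```

```bash
python3 - <<'E'
from h import *
o=monitor.get_obs();I=eyes.read_camera('wrist');cv2.imwrite('pics/w11.png',I)
go(.4645,-.0685,.0185,YD)
h=cv2.cvtColor(I,cv2.COLOR_BGR2HSV)
m=np.zeros(h.shape[:2],np.uint8);cv2.circle(m,(325,255),70,1,-1)
m=((h[...,1]>190)&(h[...,0]<22)&(m>0)).astype(np.uint8);m=cv2.morphologyEx(m,cv2.MORPH_CLOSE,np.ones((7,7)));m=cv2.morphologyEx(m,cv2.MORPH_OPEN,np.ones((11,11)))
b=cv2.convexHull(max(blobs(m,50),key=cv2.contourArea));print(cen(b),cv2.fitEllipse(b),plane('wrist',cen(b),.026,o))
E
```

```text
pos [ 0.461  -0.0691  0.0962] turn 0.001 shift [0.0007 0.0034 0.0777] tiltz [ 1.e-04  5.e-04 -1.e+00]
[325.87769424 259.89770259] ((325.76519775390625, 259.96624755859375), (71.46400451660156, 72.35747528076172), 105.6631851196289) [ 0.46434467 -0.06876618  0.026     ]
```

View pics/w11.png

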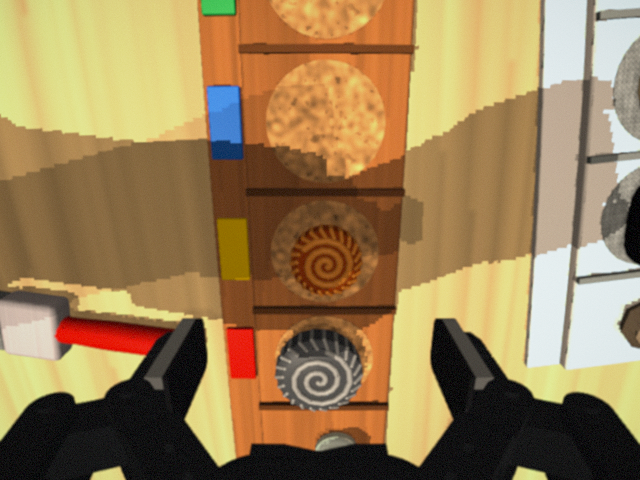

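The rust ammonite is at (326,260), giving (0.4643, -0.0688), which matches the plan. I'll lower, grip and lift, then carry it to bay 2.

Scaled: 0.025 m is 0.5, 0.02 m is 0.4.

{"api": "send_path", "payload": {"plan": [[[0.01, 0.06, 0.4], 0, 1], [[0, 0, 0.5], 0, 1], [[0, 0, 0.4], 0, 1], [[0, 0, 0.24], 0, 1], [[0, 0, 0], 0, 0.8], [[0, 0, 0], 0, 0.6], [[0, 0, 0], 0, 0.4], [[0, 0, 0], 0, 0.2], [[0, 0, 0], 0, 0.2], [[0, 0, 0], 0, 0.2], [[0, 0, 0], 0, 0.2]], "squeeze": 30}}

```text
t: 18.3
eef_pos: [0.4646, -0.0691, 0.0201]
tool_rot: [0.001, 0.722, 0.692, 0.001]
contact_force: [-0.7, -0.6, 6.8]
gripper_width: 0.443
grasp_force: 29.3
```

{"api": "send_path", "payload": {"plan": [[[0, 0, -0.2], 0, 0.2], [[0, 0, -0.4], 0, 0.2], [[0, 0, -0.8], 0, 0.2], [[0, 0, -0.6], 0, 0.2], [[0, 0, 0], 0, 0.2], [[0, 0, 0], 0, 0.2]]}}

```text
t: 18.9
eef_pos: [0.464, -0.0695, 0.1198]
tool_rot: [0.001, 0.722, 0.692, 0.0]
contact_force: [0.2, -0.2, -1.6]
gripper_width: 0.445
grasp_force: 30.5
```

```bash
python3 -c "
from h import *
go(.654,.098,.12,YW)"
```

```text
pos [ 0.464  -0.0695  0.1198] turn -0.12 shift [0.1524 0.2023 0.    ] tiltz [ 0.002 -0.001 -1.   ]
```

Scaled: 0.03 m is 0.6, 0.0289 m is 0.578, -0.12 rad / 3.1416 = -0.0382.

{"api": "send_path", "payload": {"plan": [[[0, 0, 0], -0.0382, 0.2], [[0.436, 0.578, 0], 0, 0.2], [[0.436, 0.578, 0], 0, 0.2], [[0.436, 0.578, 0], 0, 0.2], [[0.436, 0.578, 0], 0, 0.2], [[0.436, 0.578, 0], 0, 0.2], [[0.436, 0.578, 0], 0, 0.2], [[0.436, 0.578, 0], 0, 0.2], [[0, 0, 0], 0, 0.2], [[0, 0, 0.6], 0, 0.2], [[0, 0, 0.6], 0, 0.2], [[0, 0, 0], 0, 0.2], [[0, 0, 0], 0, 0.2]]}}

```text
t: 20.2
eef_pos: [0.6523, 0.0983, 0.0579]
tool_rot: [-0.001, 0.679, 0.734, -0.001]
contact_force: [0.6, -0.2, -0.3]
gripper_width: 0.448
grasp_force: 30.6
```

```bash
python3 - <<'E'
from h import *
go(.654,.098,.0225,YW)
o=monitor.get_obs();I=eyes.read_camera('wrist');cv2.imwrite('pics/w12.png',I)
w,a,b2,c=o['tool_rot'];M=R.from_quat([a,b2,c,w]).as_matrix()
h=cv2.cvtColor(I,cv2.COLOR_BGR2HSV)
m=np.zeros(h.shape[:2],np.uint8);cv2.circle(m,(320,330),80,1,-1)
m=((h[...,1]>190)&(h[...,0]<22)&(m>0)).astype(np.uint8);m=cv2.morphologyEx(m,cv2.MORPH_CLOSE,np.ones((7,7)))
b=cv2.convexHull(max(blobs(m,50),key=cv2.contourArea));p=plane('wrist',cen(b),.026+o['eef_pos'][2]-.02,o)
print('rust',cen(b),cv2.fitEllipse(b)[1],M.T@(p-o['eef_pos']))
# next spot (bay 1) in the picture: grey disc, 75 mm ahead
g=cv2.cvtColor(I,cv2.COLOR_BGR2GRAY);s=g[40:200,225:410];t,mm=cv2.threshold(s,0,255,cv2.THRESH_BINARY_INV+cv2.THRESH_OTSU)
b=max(blobs(mm>0,2000),key=cv2.contourArea);q=cen(cv2.convexHull(b))+[225,40];p=plane('wrist',q,.014,o)
print('spot1',q,cv2.fitEllipse(b)[1],p,M.T@(p-o['eef_pos']))
E
```

```text
pos [0.6523 0.0983 0.0579] turn 0.001 shift [-0.0004  0.0018  0.0354] tiltz [-2.8e-03 -6.0e-04 -1.0e+00]
rust [318.11166508 328.10096154] (100.55768585205078, 108.6380844116211) [ 1.13850168e-03 -8.45003466e-05 -6.00018438e-03]
spot1 [317.05641943 125.48190999] (140.89053344726562, 145.3299560546875) [0.64568594 0.17305621 0.014     ] [ 0.0750986  -0.00065976  0.04386468]
```

Scaled: 0.014 m is 0.28, 0.003 m is 0.06.

{"api": "send_path", "payload": {"plan": [[[-0.02, -0.02, 0.28], 0, 0.2], [[0, 0, 0.2], 0, 0.2], [[0, 0, 0.12], 0, 0.2], [[0, 0, 0.06], 0, 0.2], [[0, 0, 0.04], 0, 0.2], [[0, 0, 0.02], 0, 0.2], [[0, 0, 0.02], 0, 0.2], [[0, 0, 0.02], 0, 0.2], [[0, 0, 0], 0, 0.2], [[0, 0, 0], 0, 0.2]]}}

```text
t: 21.25
eef_pos: [0.6526, 0.0977, 0.0209]
tool_rot: [0.0, 0.679, 0.734, 0.0]
contact_force: [-0.5, 0.6, -0.7]
gripper_width: 0.449
grasp_force: 30.6
```

Scaled: 0.001 m is 0.02.

{"api": "send_path", "payload": {"plan": [[[0, 0, 0.02], 0, 0.2], [[0, 0, 0], 0, 0.2]]}}

```text
t: 21.45
eef_pos: [0.6528, 0.0978, 0.0203]
tool_rot: [0.0, 0.679, 0.734, 0.0]
contact_force: [-0.4, -1.3, 2.6]
gripper_width: 0.446
grasp_force: 30.9
```

{"api": "send_path", "payload": {"plan": [[[0, 0, 0], 0, 0.48], [[0, 0, 0], 0, 0.55], [[0, 0, 0], 0, 0.7], [[0, 0, 0], 0, 0.9], [[0, 0, 0], 0, 1], [[0, 0, 0], 0, 1], [[0, 0, -0.6], 0, 1], [[0, 0, -0.8], 0, 1], [[0, 0, -0.8], 0, 1], [[0, 0, -0.6], 0, 1], [[0, 0, 0], 0, 1]]}}

```text
t: 22.55
eef_pos: [0.6554, 0.0989, 0.1652]
tool_rot: [0.002, 0.679, 0.734, 0.004]
contact_force: [-0.3, -0.3, 0.9]
gripper_width: 1.0
grasp_force: 0.0
```

```bash
python3 - <<'E'
from h import *
go(.4575,-.145,.1,YD)
I=eyes.read_camera('wrist');cv2.imwrite('pics/w13.png',I)
E
```

```text
pos [0.6554 0.0989 0.1652] turn 0.12 shift [-0.2522 -0.1879  0.0631] tiltz [ 0.0084  0.0018 -1.    ]
```

Scaled: 0.04 m is 0.8, -0.0315 m is -0.63, 0.12 rad / 3.1416 = 0.0382.

{"api": "send_path", "payload": {"plan": [[[0, 0, 0], 0.0382, 1], [[-0.63, -0.47, 0], 0, 1], [[-0.63, -0.47, 0], 0, 1], [[-0.63, -0.47, 0], 0, 1], [[-0.63, -0.47, 0], 0, 1], [[-0.63, -0.47, 0], 0, 1], [[-0.63, -0.47, 0], 0, 1], [[-0.63, -0.47, 0], 0, 1], [[-0.63, -0.47, 0], 0, 1], [[0, 0, 0.8], 0, 1], [[0, 0, 0.48], 0, 1], [[0, 0, 0], 0, 1], [[0, 0, 0], 0, 1]]}}

```text
t: 23.9
eef_pos: [0.4537, -0.1456, 0.0954]
tool_rot: [-0.001, 0.722, 0.692, -0.0]
contact_force: [0.6, 0.4, 1.2]
gripper_width: 1.0
grasp_force: 0.0
```

```bash
python3 - <<'E'
from h import *
o=monitor.get_obs();I=eyes.read_camera('wrist');cv2.imwrite('pics/w14.png',I)
go(.4575,-.145,.0185,YD)
h=cv2.cvtColor(I,cv2.COLOR_BGR2HSV)
m=np.zeros(h.shape[:2],np.uint8);cv2.circle(m,(325,260),75,1,-1)
m=((h[...,1]<85)&(m>0)).astype(np.uint8);m=cv2.morphologyEx(m,cv2.MORPH_CLOSE,np.ones((7,7)));m=cv2.morphologyEx(m,cv2.MORPH_OPEN,np.ones((11,11)))
b=cv2.convexHull(max(blobs(m,50),key=cv2.contourArea));print(cen(b),cv2.fitEllipse(b),plane('wrist',cen(b),.03,o))
E
```

```text
pos [ 0.4545 -0.1457  0.0963] turn 0.001 shift [0.0008 0.0029 0.0778] tiltz [ 3.e-04  4.e-04 -1.e+00]
[324.31588244 258.63190617] ((324.2998352050781, 258.6236572265625), (95.56267547607422, 95.91163635253906), 79.2114486694336) [ 0.45701212 -0.14295319  0.03      ]
```

The fit is round at 96 px, against 72 px for the 40 mm disc, so the size is right. The centre is (0.457, -0.144). I'll grip it.

Scaled: 0.025 m is 0.5, 0.0025 m is 0.05.

{"api": "send_path", "payload": {"plan": [[[0.036, 0.05, 0.4], 0, 1], [[0, 0, 0.5], 0, 1], [[0, 0, 0.4], 0, 1], [[0, 0, 0.24], 0, 1], [[0, 0, 0], 0, 0.85], [[0, 0, 0], 0, 0.7], [[0, 0, 0], 0, 0.5], [[0, 0, 0], 0, 0.4], [[0, 0, 0], 0, 0.4], [[0, 0, 0], 0, 0.4]], "squeeze": 30}}

```text
t: 24.95
eef_pos: [0.4576, -0.1445, 0.0202]
tool_rot: [0.001, 0.722, 0.692, 0.0]
contact_force: [-2.3, 1.1, 6.5]
gripper_width: 0.607
grasp_force: 31.0
```

{"api": "send_path", "payload": {"plan": [[[0, 0, -0.2], 0, 0.4], [[0, 0, -0.4], 0, 0.4], [[0, 0, -0.8], 0, 0.4], [[0, 0, -0.6], 0, 0.4], [[0, 0, 0], 0, 0.4], [[0, 0, 0], 0, 0.4]]}}

```text
t: 25.55
eef_pos: [0.457, -0.1449, 0.1198]
tool_rot: [0.001, 0.722, 0.692, 0.0]
contact_force: [0.7, -0.2, -1.6]
gripper_width: 0.61
grasp_force: 32.0
```

```bash
python3 -c "
from h import *
go(.6465,.1725,.12,YW)"
```

```text
pos [ 0.457  -0.1449  0.1198] turn -0.12 shift [ 3.019e-01  2.133e-01 -2.000e-04] tiltz [ 0.0019 -0.0013 -1.    ]
```

Scaled: 0.0335 m is 0.67, 0.03 m is 0.6, -0.12 rad / 3.1416 = -0.0382.

{"api": "send_path", "payload": {"plan": [[[0, 0, 0], -0.0382, 0.4], [[0.67, 0.474, 0], 0, 0.4], [[0.67, 0.474, 0], 0, 0.4], [[0.67, 0.474, 0], 0, 0.4], [[0.67, 0.474, 0], 0, 0.4], [[0.67, 0.474, 0], 0, 0.4], [[0.67, 0.474, 0], 0, 0.4], [[0.67, 0.474, 0], 0, 0.4], [[0.67, 0.474, 0], 0, 0.4], [[0.67, 0.474, 0], 0, 0.4], [[0, 0, 0], 0, 0.4], [[0, 0, 0.6], 0, 0.4], [[0, 0, 0.6], 0, 0.4], [[0, 0, 0], 0, 0.4], [[0, 0, 0], 0, 0.4]]}}

```text
t: 27.05
eef_pos: [0.6449, 0.1722, 0.0578]
tool_rot: [-0.001, 0.679, 0.734, -0.001]
contact_force: [-0.3, 0.6, -0.5]
gripper_width: 0.613
grasp_force: 32.1
```

```bash
python3 - <<'E'
from h import *
go(.6465,.1725,.0205,YW)
o=monitor.get_obs();I=eyes.read_camera('wrist');cv2.imwrite('pics/w15.png',I)
w,a,b2,c=o['tool_rot'];M=R.from_quat([a,b2,c,w]).as_matrix()
h=cv2.cvtColor(I,cv2.COLOR_BGR2HSV);r=(cv2.inRange(h,(0,180,60),(6,255,255))>0)
for b in blobs(r,60): print('red',cen(b),cv2.boundingRect(b))
E
```

```text
pos [0.6449 0.1722 0.0578] turn 0.001 shift [0.0002 0.0018 0.0373] tiltz [-2.8e-03 -8.0e-04 -1.0e+00]
red [320.85828712 204.13709181] (308, 190, 27, 29)
```

View pics/w15.png

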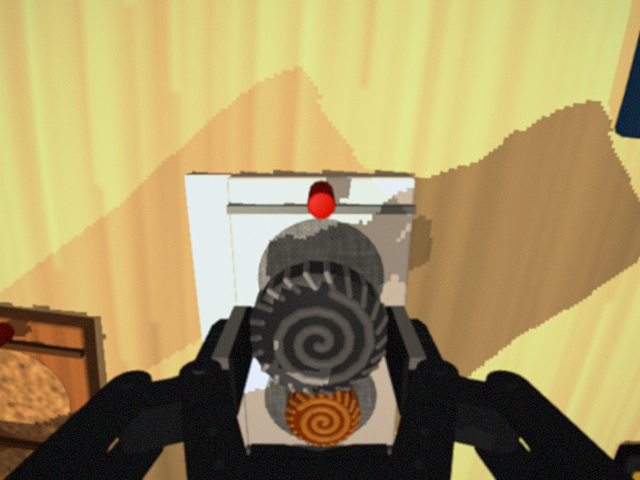

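The grey ammonite at (319,328) is over bay 1. The rib (row 209) and spot edge (row 220) sit where they did for the earlier bays. The rust ammonite is seated in bay 2. I'll lower and release.

Scaled: 0.014 m is 0.28, 0.01 m is 0.2.

{"api": "send_path", "payload": {"plan": [[[0, 0, 0.28], 0, 0.4], [[0, 0, 0.2], 0, 0.4], [[0, 0, 0.12], 0, 0.4], [[0, 0, 0.06], 0, 0.4], [[0, 0, 0.04], 0, 0.4], [[0, 0, 0.02], 0, 0.4], [[0, 0, 0.02], 0, 0.4], [[0, 0, 0.02], 0, 0.4], [[0, 0, 0.01], 0, 0.4], [[0, 0, 0], 0, 0.4], [[0, 0, 0], 0, 0.4]]}}

```text
t: 28.2
eef_pos: [0.646, 0.1727, 0.0204]
tool_rot: [0.0, 0.679, 0.734, 0.0]
contact_force: [0.5, -0.1, -0.3]
gripper_width: 0.606
grasp_force: 32.1
```

Scaled: -0.04 m is -0.8, -0.03 m is -0.6.

{"api": "send_path", "payload": {"plan": [[[0, 0, 0.01], 0, 0.4], [[0, 0, 0], 0, 0.64], [[0, 0, 0], 0, 0.7], [[0, 0, 0], 0, 0.8], [[0, 0, 0], 0, 0.9], [[0, 0, 0], 0, 1], [[0, 0, 0], 0, 1], [[0, 0, -0.6], 0, 1], [[0, 0, -0.8], 0, 1], [[0, 0, -0.8], 0, 1], [[0, 0, -0.8], 0, 1], [[0, 0, -0.8], 0, 1]]}}

```text
t: 29.4
eef_pos: [0.6456, 0.1727, 0.2115]
tool_rot: [-0.0, 0.679, 0.734, -0.0]
contact_force: [0.6, -0.2, -0.4]
gripper_width: 1.001
grasp_force: 0.0
```

{"api": "send_path", "payload": {"plan": [[[-0.8, -0.16, -0.2], 0, 1], [[-0.8, -0.16, -0.2], 0, 1], [[-0.8, -0.16, 0], 0, 1], [[-0.8, -0.16, 0], 0, 1], [[-0.6, -0.16, 0], 0, 1], [[0, 0, 0], 0, 1], [[0, 0, 0], 0, 1], [[0, 0, 0], 0, 1]]}}

```text
t: 30.2
eef_pos: [0.6208, -0.018, 0.23]
tool_rot: [-0.0, 0.678, 0.735, 0.0]
contact_force: [-0.7, -0.4, -1.0]
gripper_width: 0.999
grasp_force: 0.0
```

```bash
python3 - <<'E'
from h import *
o=monitor.get_obs();cv2.imwrite('pics/w16.png',eyes.read_camera('wrist'))
import json;json.dump({k:list(map(float,o[k])) for k in('eef_pos','tool_rot')},open('o16.json','w'))
E
```

```text
(no output)
```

View pics/w16.png

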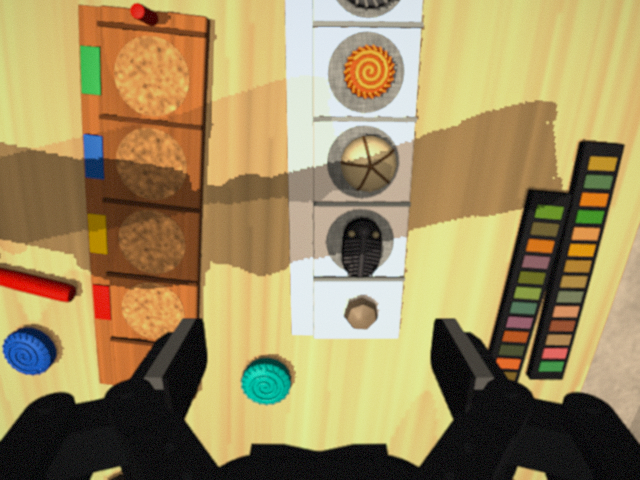

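Rust is at (370,71) against its spot at (365,71), the urchin at (369,162) against (363,160) and the trilobite at (361,246) against (360,241). All are within about 5 mm. Grey is cut off in this picture, so I'll check it by numbers in one more.

Scaled: 0.04 m is 0.8, 0.03 m is 0.6.

{"api": "send_path", "payload": {"plan": [[[0.8, 0, 0], 0, 1], [[0.6, 0, 0], 0, 1], [[0, 0, 0], 0, 1], [[0, 0, 0], 0, 1]]}}

```text
t: 30.65
eef_pos: [0.6152, 0.0524, 0.23]
tool_rot: [-0.0, 0.678, 0.736, 0.0]
contact_force: [-0.5, -0.7, -1.4]
gripper_width: 0.995
grasp_force: 0.0
```

```bash
python3 - <<'E'
from h import *
o=monitor.get_obs();I=eyes.read_camera('wrist');cv2.imwrite('pics/w17.png',I)
i=eyes.camera_info('wrist');w,a,b,c=o['tool_rot'];T=np.eye(4);T[:3,:3]=R.from_quat([a,b,c,w]).as_matrix();T[:3,3]=o['eef_pos']
C=np.linalg.inv(T@i['hand_eye'])
p=C@[.646,.1725,.03,1];f=K('w',i);u=(np.array([f[0,0]*p[0]/-p[2]+i['cx'],f[0,0]*-p[1]/-p[2]+i['cy']])).astype(int);print(u)
g=cv2.cvtColor(I,cv2.COLOR_BGR2HSV);x,y=u;s=slice(max(0,y-45),y+45),slice(x-48,x+48)
# dark grooved disc vs. spot: texture (local contrast) picks the disc out
v=g[...,2].astype(np.float32);sd=np.sqrt(np.maximum(cv2.blur(v*v,(5,5))-cv2.blur(v,(5,5))**2,0))
m=np.zeros(v.shape,bool);m[s]=((v<70)|(v>0)&(sd>25))[s]
for q in blobs(cv2.morphologyEx(m.astype(np.uint8),cv2.MORPH_CLOSE,np.ones((9,9))),300): print('blob',cen(q),cv2.boundingRect(q))
for thr in(40,60,80):
  mm=np.zeros(v.shape,bool);mm[s]=(v<thr)[s];mm=cv2.morphologyEx(mm.astype(np.uint8),cv2.MORPH_CLOSE,np.ones((11,11)))
  for q in blobs(mm,400):
    hq=cv2.convexHull(q);print(thr,cen(hq),cv2.fitEllipse(hq)[1],plane('wrist',cen(hq),.03,o))
r=blobs(cv2.inRange(g,(0,180,60),(6,255,255))>0,30)
print([(cen(q).round(),plane('wrist',cen(q),.03,o).round(4)) for q in r])
E
```

```text
[369  61]
blob [367.53630504  59.92616359] (321, 16, 96, 90)
[(array([113., 359.]), array([ 0.4176, -0.1241,  0.03  ])), (array([ 42., 342.]), array([ 0.3436, -0.1118,  0.03  ])), (array([148., 107.]), array([0.468 , 0.1257, 0.03  ])), (array([371.,   4.]), array([0.6422, 0.2161, 0.03  ]))]
```

```bash
python3 - <<'E'
from h import *
I=cv2.imread('pics/w17.png');o=monitor.get_obs()
G=cv2.cvtColor(I,cv2.COLOR_BGR2GRAY)
s=cv2.GaussianBlur(G[8:115,315:425],(5,5),0)
for lo,hi in((26,36),(37,50)):
    c=cv2.HoughCircles(s,cv2.HOUGH_GRADIENT,1,10,param1=80,param2=12,minRadius=lo,maxRadius=hi)
    if c is not None:
        for x,y,r in c[0][:3]: print((x+315).round(),(y+8).round(),r.round(1),plane('wrist',(x+315,y+8),.024,o).round(4))
r=G[8:115,315:425][::6,::6];print(r)
E
```

```text
370.0 64.0 34.3 [0.6479 0.1718 0.024 ]
364.0 72.0 35.4 [0.6438 0.1653 0.024 ]
376.0 72.0 26.6 [0.6535 0.1662 0.024 ]
366.0 64.0 38.0 [0.6447 0.1715 0.024 ]
376.0 68.0 47.1 [0.6524 0.1684 0.024 ]
354.0 64.0 49.4 [0.635  0.1707 0.024 ]
[[227 228 228 229 228 227 226 228  65  27  46 184 227 228 226 227 227 228
  170]
 [206 213 219 221 221 222 221 219 219  75 183 221 224 224 226 225 226 228
  166]
 [135 140 140 141 142 131 147 140 137 134 142 147 146 143 144 140 142 145
  146]
 [228 229 230 229 229 229 230 221 177 172 197 231 228 230 229 229 229 228
  192]
 [229 229 229 230 229 219 150 134  70 123 136  87 165 228 230 229 230 228
  155]
 [229 230 230 230 200 136 129  90  88  87 113 171  82 114 230 229 229 228
  191]
 [229 231 230 230 144 104  93  94 104 134  96  88 183  85 175 229 229 230
  204]
 [230 230 232 162  94  97  99 174 106  97 121 143  87 141  69 233 229 230
  203]
 [230 231 232 151 130 108 144  99 131 177 101 144  84 189 121 227 230 231
  206]
 [230 232 232 146 135 119 178 110 127 107 184 100 105 185  72 190 230 232
  211]
 [230 232 227 152 103 127 179 114 110 165 110 130  87 186 122 203 230 230
  210]
 [229 232 233 143 145 131 185 120 191 109 125 156  85 124 118 219 230 226
  211]
 [228 231 232 143  71 124 123 152 107 108 102  93 180  77  92 233 233 225
  211]
 [229 230 231 183 119  91 118 107 191 159 179 165  84  72 174 232 232 215
  208]
 [228 232 234 233 150 106  82 109 116  98  94  86  82 114 233 230 232 202
  211]
 [229 232 233 231 232 150 131  87 132  76  81 121 158 233 232 232 232 203
  208]
 [230 232 233 233 233 233 184 140 158 154 146 205 233 232 231 233 233 156
  204]
 [223 195 228 229 232 229 199 228 231 232 227 221 230 231 233 213 231 160
  204]]
```

Grey (radius 34 px at (370,64)) sits on its spot (radius 38 px at (366,64)), about 3 mm off centre.

```bash
python3 -c "
from station import bot
print(bot.hand_in())"
```

```text
the job is handed in; nothing more can be done
None
```

All four fossils are in the white rack in reverse order and released; by my last pictures each lies flat within about 5 mm of its bay centre, and the job was handed in at about 31 s (no verdict came back).

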